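# Set the sliding stop for the green bars

### The job

The green bars are next in this picking cell. With the fingertips, push the blue sliding stop along its rail until it clicks into the notch beside the green marker, without running past that notch; then push the green bar along its trough until its end rests against the stop, without knocking the stop out of its notch. Only push: do not pick up or lift the bar, and leave the other bars and things where they are.

Things in the scene. Friction and masses are not known exactly. Their poses are not given: they have to be found in the camera images.
- fixture: fixed aluminium plate 215 x 360 x 8 mm; origin on the table, 10 mm beyond the plate's middle in x; z up; +y is the way the stop and green bar are pushed. Along y run the trough (centre line x = -30 mm; floor 8 mm above the table; between white strips 5 mm high, 6 wide, 30 apart; open ends) and the steel rail (x = +35 mm, 16 wide, top 22 mm above the table). Markers stand at x = +74 mm.
- stop (a joint): travel (m) of the blue stop along fixture +y, 0 to 0.17; starts at 0 to 0.025. It slides at 1 to 2 N. The rail has notches at 0.060, 0.105 and 0.150, one opposite each marker; a sprung pin falls in, centres the stop from about 4 mm either side, and takes about 8 to 16 N to push out, so an unwanted notch can be pushed through.
- pin (a joint): drop of the stop's sprung brass pin, in m: about 0 while it rides on top of the rail, 0.0035 to 0.004 when it has fallen into a notch. Its brass head, 14 mm across, stands out of the top of the stop.
- stop_push (a point): middle of the upright blue push tab's flat rear face, which looks along the fixture's -y: 28 mm wide, from 23 to 65 mm above the table, this point 45 mm above the table. Behind it there is only the rail. Push here towards the fixture's +y.
- stop_index (a point): point in the middle of the stop's top, over its pin, 50 mm above the table: the stop is in a notch when this point is level, along the fixture's y, with the marker of that notch. The stop's block is 34 x 36 mm seen from above, 50 mm high.
- stop_face (a point): middle of the face of the stop's arm that looks along the fixture's -y, over the trough, 18 mm above the table; the arm is 8 mm thick and crosses the trough from 16 to 34 mm above the table. The bar's front end comes to rest on this face.
- marker_green: green round marker (18 mm across, on a 22 mm square dark foot, 18 mm high in all), fixed on the plate beside the wanted notch; origin under its middle, on the plate; axes parallel to the fixture's
- marker_red: red marker, same shape, beside another notch; the three markers change places from run to run
- marker_gold: yellow marker, same shape, beside the third notch
- bar_green: loose rigid green wrapped bar in the trough, behind the stop's arm: 26 mm wide, 76 mm long along its y (the trough's direction), 20 mm high, about 45 g; origin mid-underside, on the trough floor. Its body is 60 mm long; a flat tab 8 mm long, 24 wide, 6 to 14 mm above the underside, ends it front and rear.
- bar_front (a point): middle of the green bar's front end, towards the stop (fixture +y), 10 mm above the bar's underside
- bar_rear (a point): middle of the green bar's rear end (fixture -y), 10 mm above the bar's underside: push here
- bar_red: a loose red wrapped bar, 26 x 76 x 20 mm like the green one, lying on the near part of the fixture plate; leave it alone; origin under its middle
- bar_blue: a loose blue wrapped bar, 26 x 76 x 20 mm, lying on the near part of the fixture plate; leave it alone; origin under its middle
- bar_gold: a loose gold wrapped bar, 26 x 76 x 20 mm, on the white sheet to the right; leave it alone; origin under its middle
- bowl: a white bowl, 150 mm across and 65 mm high, to the right; leave it alone; origin under its middle
- suction_cup: a blue suction cup standing on the table to the left, 32 mm across, 46 mm high; leave it alone; origin under its middle
- mug: a blue mug, 80 mm across and 90 mm high, far right; leave it alone; origin under its middle
- cleaner: a white bottle with a blue cap, 60 mm across, 170 mm high, far left; leave it alone; origin under its middle

How it is judged:
By the outcome, as a careful person would: the job done as asked, in the order asked, and still so for the second after the job is handed in, with the robot touching nothing.
It also fails if it takes over 58 s, if anything falls off the work surface, if the arm or the gripper's body presses on something with over 40 N, if the wrist force passes 120 N, or if a joint passes its speed limit or range.

### The arm

A 6-joint arm with a two-finger parallel gripper is mounted at the origin on the work surface. World frame = base frame: x ahead of the robot, y to its left, z up, the work surface at z = 0. Lengths are in m, angles in degrees, forces in N, time in s.
With the tool pointing down it reaches from about 0.35 to 0.875 m from the base axis. Payload 4.2 kg.
Tool frame: the origin (TCP) lies where the fingers leave the gripper's body, on its centre line; the fingertips stand 70 mm ahead of it and the grasp point (between the pads) lies 51 mm ahead of it; z points along the fingers, y is the direction in which the jaws open and shut (so a half turn about z gives the same grasp; the last joint's range is limited). The gripper opens to 87 mm and grips with 3 to 60 N. Pads are 19 mm wide; open, the fingers measure 117 mm over their backs; the gripper's body (75 mm by 190 mm) begins 51 mm behind the grasp point.
Start: joints at [-53.594, 22.042, 0.453, 0, -68.411, -14.817], TCP at [0.23, -0.581, 0.292] pointing down, gripper open.
Joint ranges: [-179.83, 179.83], [-69.29, 118.12], [-61.27, 80.66], [-181.25, 117.63], [-171.15, -9.14], [-177.46, 177.46]. Speed limits (degrees/s): [159.86, 159.86, 180, 180, 180, 180].

### API

Orientations are given as a 3x3 rotation matrix whose columns are the frame's x, y, z axes.
In Python, from station import sense, capture, camera_model, finish_job gives the robot as it stands.
- The arm moves only by the shell command python3 -m inch 'ROWS'. ROWS is JSON, a list of rows, each an object with "hand": the closure, from 0 (fully open) to 1 (shut); "slide": the shift along the world's x, y, z in cm, a list of three; "yaw": the turn about the world's z in rad. A call has 1 to 10 rows; each row is the pose to reach, as a shift and turn from the pose commanded when the call began; what a row does not reach only later rows make up. A row lasts 1/8 s, in which the tool goes at most 62.5 mm and 10.7 degrees, less where a joint would pass 70% of its speed; a pose out of reach is approached as far as the arm can. A call with a gripper value outside its range is refused whole. The fingers move at their own pace and stop on an object; the grip force is fixed at half the most. Time passes only in rows, so rows that repeat a pose let the fingers close. It gives the time, the measured TCP pose, the force and the opening at its end, in the units of the state.
- sense(): the state, without advancing time (a new reading comes with each control period).
- capture(name): name is "side" or "top" or "wrist"; returns the picture (384x512x3 uint8, blue, green, red); there is no depth.
- camera_model(name): a dict with "mtx" (3x3 intrinsics, pixels), "k1" (the pictures are not rectified: a ray, as slopes to the right and down, at radius r is drawn at 1 + k1 r^2 times it, then the intrinsics apply), "xyz" and "orientation" of the camera in the world; the wrist camera has in their place "tool_from_camera" (4x4, takes a point from camera to tool coordinates, whose origin is the TCP and whose axes are the flange's). Camera axes: x right, y up, looking along -z (the intrinsics and any distortion apply to the point x, -y, -z); pixel columns grow to the right and rows downward; lengths in m; the calibration is good to about 2 mm. A picture is of the moment at which its call begins: read the wrist's pose just before it. camera_model takes no time and is no camera call.
- finish_job(): hands the job in, once; it reports no verdict.
The state is a dict: "time_s": time; "joints": joint angles; "joint_velocities": joint speeds; "effort": joint torques, N m; "tcp_pos": TCP position; "ee_rot": TCP orientation; "wrist_force": force on the tool from outside, world axes, zero at the start; "moment": the same for the moment, N m; "gripper_width": opening from 0.0 (shut) to 1.0 (fully open).
Only numpy, scipy, OpenCV 4.12 (cv2) and the standard library are available. Lean on these libraries where they do the work, as an engineer would, in place of code of your own. Each camera call takes 0.05 s, during which the arm holds its last target. There are 200 camera calls.

## Working session

There is one attempt and no reset: what is moved stays moved. The work goes in short steps, Python scripts to look and compute and a shell command to move; the robot and the scene stay as the last step left them, time stands still between calls to the robot, and variables do not carry over. Pictures are saved under pics/ and viewed, about 8 in all and at most 12, crops included, and the job is handed in when it is done.

```bash
mkdir -p pics; ls
python3 - <<'E'
from station import *
import cv2,numpy as np
for n in("top","side"):
    cv2.imwrite(f"pics/{n}0.png",capture(n)); m=camera_model(n); print(n,m)
print(camera_model("wrist")); s=sense(); print(s["time_s"],s["tcp_pos"],s["ee_rot"])
E
```

```text
pics
top {'mtx': array([[478.43103452,   0.        , 250.38256767],
       [  0.        , 478.43103452, 191.77583277],
       [  0.        ,   0.        ,   1.        ]]), 'k1': 0.02403766297130925, 'xyz': array([ 0.12293224, -0.01010877,  1.65200313]), 'orientation': array([[-0.07325172,  0.97336789, -0.21723061],
       [-0.99731124, -0.07103091,  0.01802488],
       [ 0.00211476,  0.21796688,  0.97595388]])}
side {'mtx': array([[481.37288127,   0.        , 256.43480588],
       [  0.        , 481.37288127, 192.6873713 ],
       [  0.        ,   0.        ,   1.        ]]), 'k1': -0.17154907092546812, 'xyz': array([-0.32879112, -1.05356976,  1.39214577]), 'orientation': array([[ 0.79580747,  0.42816394, -0.42821269],
       [-0.60548648,  0.57284935, -0.55247601],
       [ 0.00875106,  0.69894154,  0.71512527]])}
{'mtx': array([[283.62098305,   0.        , 251.97479807],
       [  0.        , 283.62098305, 195.37960084],
       [  0.        ,   0.        ,   1.        ]]), 'k1': 0.023698250098154818, 'tool_from_camera': array([[ 8.01265028e-04,  9.61066523e-01,  2.76315935e-01,
         7.58340848e-02],
       [ 9.99999516e-01, -6.12485833e-04, -7.69499634e-04,
        -4.37335247e-04],
       [-5.70300742e-04,  2.76316418e-01, -9.61066549e-01,
        -9.26330648e-02],
       [ 0.00000000e+00,  0.00000000e+00,  0.00000000e+00,
         1.00000000e+00]])}
0.1 [ 0.22982224 -0.58076609  0.29127047] [[-9.29915806e-01 -3.67771484e-01 -8.54123893e-04]
 [-3.67772454e-01  9.29914052e-01  1.81075310e-03]
 [ 1.28318455e-04  1.99797116e-03 -9.99997996e-01]]
```

Run:
```python
import cv2
a=cv2.imread("pics/top0.png");cv2.imwrite("pics/top0b.png",cv2.resize(a,(800,600)))
```

```text
(no output)
```

View pics/top0b.png

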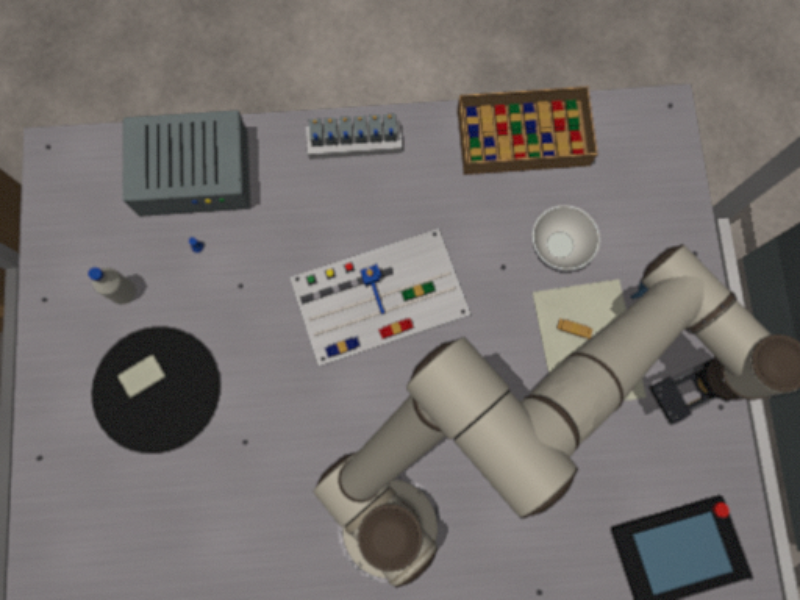

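View pics/side0.png

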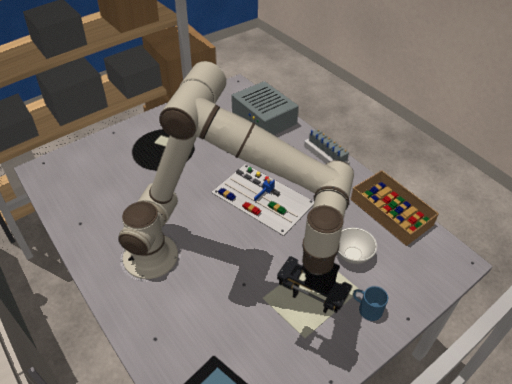

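The top view shows the plate around (380,297) in the scaled picture. The stop is at (371,275) and the green bar at (418,291). The markers, going +y (leftwards), are red (349,267), gold (330,272) and green (310,279), so green is the last notch at 0.150.

```bash
cat > h.py <<'E'
import numpy as np, cv2
from station import *
def cam(n):
    m=camera_model(n)
    if n=="wrist":
        s=sense(); T=np.array(m["tool_from_camera"]); R=np.array(s["ee_rot"]); return m,R@T[:3,:3],R@T[:3,3]+s["tcp_pos"]
    return m,np.array(m["orientation"]),np.array(m["xyz"])
def onto(c,px,z):
    m,R,o=c; px=np.atleast_2d(np.array(px,float))
    u=cv2.undistortPoints(px[:,None],m["mtx"],np.array([m["k1"],0,0,0,0.]))[:,0]
    d=np.c_[u[:,0],-u[:,1],-np.ones(len(u))]@R.T
    return o+d*((z-o[2])/d[:,2])[:,None]
def to_px(c,p):
    m,R,o=c; q=(np.atleast_2d(p)-o)@R; q=q*[1,-1,-1]
    return cv2.projectPoints(q[:,None],np.zeros(3),np.zeros(3),m["mtx"],np.array([m["k1"],0,0,0,0.]))[0][:,0]
HUE={"green":(45,85),"gold":(15,32),"blue":(100,125),"red":(-6,6)}
def blobs(img,col,box=None,amin=8,smin=110,vmin=50):
    h,s,v=cv2.split(cv2.cvtColor(img,cv2.COLOR_BGR2HSV)); lo,hi=HUE[col]; h=((h.astype(int)+90)%180)-90 if lo<0 else h
    k=((h>=lo)&(h<=hi)&(s>smin)&(v>vmin)).astype(np.uint8)
    if box: z=np.zeros_like(k); x0,y0,x1,y1=box; z[y0:y1,x0:x1]=1; k*=z
    n,l,st,ce=cv2.connectedComponentsWithStats(k)
    return [(ce[i],st[i],l==i) for i in range(1,n) if st[i,4]>=amin]
E
python3 - <<'E'
from h import *
im=cv2.imread("pics/top0.png"); c=cam("top")
for col in HUE:
    for ce,st,_ in blobs(im,col,(180,140,305,240)): print(col,ce.round(1),st[2:],onto(c,ce,.026)[0].round(4))
# plate corners
k=cv2.inRange(im,(175,175,175),(255,255,255)); z=np.zeros_like(k); z[140:240,180:305]=1
k=cv2.morphologyEx(k*z,cv2.MORPH_CLOSE,np.ones((9,9)))
n,l,st,_=cv2.connectedComponentsWithStats(k); i=1+st[1:,4].argmax()
pts=np.argwhere(l==i)[:,::-1].astype(np.float32)
P=onto(c,pts,.008)[:,:2]; r=cv2.minAreaRect(P.astype(np.float32)*1000); print(r,st[i])
E
```

```text
green [198.7 178.5] [ 4  4 14] [0.5455 0.1368 0.026 ]
green [273.6 183.9] [ 8  7 33] [ 0.5072 -0.1232  0.026 ]
green [261.2 188. ] [ 8  7 37] [ 0.4957 -0.0787  0.026 ]
gold [210.9 174.2] [ 5  5 19] [0.5581 0.0933 0.026 ]
gold [267.3 185.7] [ 7  7 36] [ 0.5023 -0.1006  0.026 ]
gold [253.3 209.7] [ 6  7 30] [ 0.4209 -0.0454  0.026 ]
gold [218.6 221.8] [ 6  7 31] [0.3874 0.0765 0.026 ]
blue [238.5 180. ] [ 15  30 124] [ 0.53   -0.0017  0.026 ]
blue [224.9 219.6] [ 7  7 36] [0.3937 0.0545 0.026 ]
blue [212.3 223.9] [ 8  7 38] [0.3817 0.0982 0.026 ]
red [222.9 170.3] [ 5  5 18] [0.5691 0.0506 0.026 ]
red [259.5 207.3] [ 9  8 47] [ 0.4277 -0.0676  0.026 ]
red [246.9 211.8] [ 8  8 46] [ 0.415  -0.0229  0.026 ]
((394.3542785644531, 131.62713623046875), (36.20747375488281, 17.98189926147461), 3.2406392097473145) [200 217   7  11  47]
```

```bash
R='{"hand":1,"slide":[24,57,-4],"yaw":-0.11}'; python3 -m inch '[{"hand":1,"slide":[24,57,-4],"yaw":-0.11},{"hand":1,"slide":[24,57,-4],"yaw":-0.11},{"hand":1,"slide":[24,57,-4],"yaw":-0.11},{"hand":1,"slide":[24,57,-4],"yaw":-0.11},{"hand":1,"slide":[24,57,-4],"yaw":-0.11},{"hand":1,"slide":[24,57,-4],"yaw":-0.11},{"hand":1,"slide":[24,57,-4],"yaw":-0.11},{"hand":1,"slide":[24,57,-4],"yaw":-0.11},{"hand":1,"slide":[24,57,-4],"yaw":-0.11},{"hand":1,"slide":[24,57,-4],"yaw":-0.11}]'
```

```text
time_s: 1.35
tcp_pos: [0.4702, -0.0089, 0.2521]
ee_rot: [[-0.964, -0.264, -0.0], [-0.264, 0.964, 0.0], [-0.0, 0.0, -1.0]]
wrist_force: [0.0, 0.1, 0.3]
gripper_width: 0.017
```

```bash
python3 -m inch '[{"hand":1,"slide":[0,0,0],"yaw":0},{"hand":1,"slide":[0,0,0],"yaw":0},{"hand":1,"slide":[0,0,0],"yaw":0},{"hand":1,"slide":[0,0,0],"yaw":0}]'
python3 - <<'E'
from h import *
c=cam("wrist"); im=capture("wrist"); cv2.imwrite("pics/w1.png",im)
s=sense();print(s["tcp_pos"],s["gripper_width"],np.degrees(np.arctan2(s["ee_rot"][1][1],s["ee_rot"][0][1])))
for col in HUE:
    for ce,st,_ in blobs(im,col,amin=60): print(col,ce.round(1),st,onto(c,ce,.026)[0].round(4))
E
```

```text
time_s: 1.85
tcp_pos: [0.4696, -0.0122, 0.2524]
ee_rot: [[-0.965, -0.262, 0.0], [-0.262, 0.965, 0.0], [-0.0, 0.0, -1.0]]
wrist_force: [0.1, 0.2, 0.5]
gripper_width: 0.003
[ 0.46969957 -0.01207294  0.25242578] 0.004004334243287399 105.18319257664717
green [151.2 189.7] [139 178  25  23 458] [ 0.5092 -0.1228  0.026 ]
green [190.8 190.2] [178 179  27  22 498] [ 0.4978 -0.0784  0.026 ]
gold [234.4 134.2] [227 123  16  24 339] [ 0.4226 -0.0452  0.026 ]
gold [349.7 133.9] [342 123  17  23 347] [0.3892 0.0769 0.026 ]
gold [170.1 189.2] [162 178  17  24 330] [ 0.5028 -0.1018  0.026 ]
gold [236.5 271.2] [235 246   5  50 169] [ 0.5865 -0.0008  0.026 ]
gold [267.4 271.9] [265 247   5  49 161] [0.5773 0.0372 0.026 ]
gold [231.6 316.2] [  60  306  318   19 3863] [0.6532 0.0096 0.026 ]
blue [327.5 134.1] [313 123  29  23 602] [0.3956 0.0536 0.026 ]
blue [369.7 133.8] [358 123  26  23 534] [0.3834 0.098  0.026 ]
blue [249.8 198.6] [247 170   7  57 308] [ 0.4896 -0.0096  0.026 ]
red [214.1 134.7] [201 123  26  24 579] [ 0.4289 -0.0667  0.026 ]
red [255.2 134.1] [243 123  26  24 587] [ 0.4164 -0.0231  0.026 ]
```

View pics/w1.png

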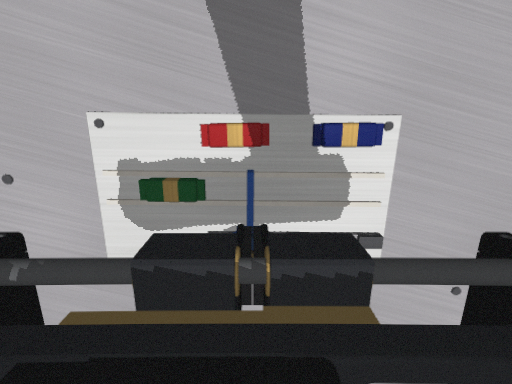

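The wrist view shows the plate (near edge at row 113), the green bar at (171,190), and the stop's arm at column 250. The gripper hides the stop and the markers, so I'm moving 10 cm further along fixture x to see them.

```bash
python3 -m inch '[{"hand":1,"slide":[5.5,-1,0],"yaw":0},{"hand":1,"slide":[11,-2,0],"yaw":0},{"hand":1,"slide":[11,-2,0],"yaw":0},{"hand":1,"slide":[11,-2,0],"yaw":0},{"hand":1,"slide":[11,-2,0],"yaw":0}]'
python3 - <<'E'
from h import *
c=cam("wrist"); im=capture("wrist"); cv2.imwrite("pics/w2.png",im); np.save("w2p.npy",np.c_[c[1],c[2]])
a=im[20:290,90:430]; cv2.imwrite("pics/w2c.png",cv2.resize(a,None,fx=2,fy=2,interpolation=cv2.INTER_CUBIC))
for col in HUE:
    for ce,st,_ in blobs(im,col,(60,0,450,260),amin=50): print(col,ce.round(1),st,onto(c,ce,.026)[0].round(4))
E
```

```text
time_s: 2.52
tcp_pos: [0.579, -0.0313, 0.2526]
ee_rot: [[-0.965, -0.264, 0.0], [-0.264, 0.965, 0.0], [-0.0, 0.0, -1.0]]
wrist_force: [-0.1, 0.1, 0.2]
gripper_width: 0.001
green [186.3  99.4] [173  87  27  25 592] [ 0.5104 -0.1226  0.026 ]
green [229.   99.6] [216  88  27  24 627] [ 0.4986 -0.0789  0.026 ]
green [396.1 193.9] [388 187  17  15 197] [0.5484 0.134  0.026 ]
gold [407.8  32.2] [393  17  26  32 519] [0.3909 0.0774 0.026 ]
gold [280.6  32.7] [272  18  18  32 505] [ 0.4238 -0.0443  0.026 ]
gold [207.2  99.7] [199  88  17  25 386] [ 0.5048 -0.1012  0.026 ]
gold [295.8 167.3] [290 161  12  13 120] [0.5492 0.0121 0.026 ]
gold [358.  193.7] [350 186  17  16 206] [0.5598 0.0914 0.026 ]
gold [237.  253.1] [235 246   5  14  52] [ 0.6714 -0.0254  0.026 ]
blue [430.3  30.8] [415  16  31  30 734] [0.3843 0.0982 0.026 ]
blue [387.8  31.4] [376  18  25  29 611] [0.3953 0.0581 0.026 ]
blue [370.7  33.1] [365  20  12  28 245] [0.401  0.0424 0.026 ]
blue [291.5 143.4] [ 272   75   40  106 1674] [ 0.5249 -0.0007  0.026 ]
red [303.1  32.6] [288  17  31  32 849] [ 0.4179 -0.0227  0.026 ]
red [257.6  33.8] [243  18  29  32 867] [ 0.4308 -0.0662  0.026 ]
red [319.8 193.2] [312 186  16  16 195] [0.571  0.0484 0.026 ]
```

View pics/w2c.png

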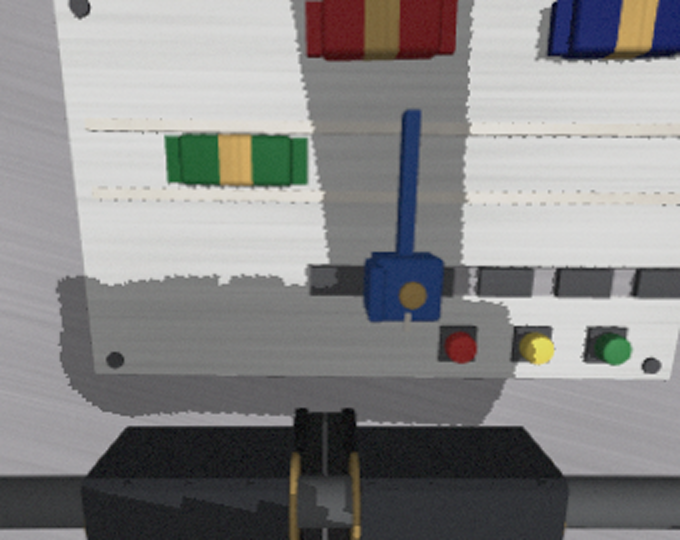

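The crop shows the stop with its brass head at full-image pixel (296,167), and the red, gold and green markers at (320,193), (358,194) and (396,194). The tab is at the block's left (rear) edge and the green bar at (207,100). Next I convert these to fixture coordinates.

Run:
```python
from h import *
im=cv2.imread("pics/w2.png"); c=cam("wrist"); P=np.load("w2p.npy"); c=(c[0],P[:,:3],P[:,3])
a=np.radians(105.1); ey=np.array([np.cos(a),np.sin(a)]); ex=np.array([ey[1],-ey[0]])
f=lambda p:(np.array([p[:,:2]@ex,p[:,:2]@ey]).T*1000).round(1)
print("ex,ey",ex,ey)
mk=f(onto(c,[[319.8,193.2],[358,193.7],[396.1,193.9]],.024)); print("markers",mk.tolist())
print("head",f(onto(c,[295.8,167.3],.053)))
# bar ends & arm & tab edges
b=blobs(im,"green",(150,80,260,120),amin=50); xs=[(q[1][0],q[1][0]+q[1][2]) for q in b]; ys=[q[0][1] for q in b]
print("bar ends body cols",xs, f(onto(c,[[min(x[0] for x in xs)-.5,99.5],[max(x[1] for x in xs)-.5,99.5]],.018)))
ce,st,m=[q for q in blobs(im,"blue",(260,70,330,200),amin=500)][0]
for r in (90,110,130,150,155,160,165,170,175): xx=np.flatnonzero(m[r]); print(r,xx.min(),xx.max(),end="; ")
r=100; xx=np.flatnonzero(m[r]); print("arm edges z.034",f(onto(c,[[xx.min()-.5,r],[xx.max()+.5,r]],.034)))
r=157; xx=np.flatnonzero(m[r]); print("block left z.065/.05",f(onto(c,[xx.min()-.5,r],.065)),f(onto(c,[xx.min()-.5,r],.05)),"right .05",f(onto(c,[xx.max()+.5,r],.05)))
s=sense();print("tcp",f(np.array([s["tcp_pos"]])))
```

```text
ex,ey [0.96547263 0.26050451] [-0.26050451  0.96547263]
markers [[564.4, -101.5], [564.9, -56.8], [564.9, -12.5]]
head [[ 528.4 -135.6]]
bar ends body cols [(np.int32(173), np.int32(200)), (np.int32(216), np.int32(243))] [[ 460.7 -268.1]
 [ 460.3 -191.9]]
90 291 298; 110 290 297; 130 289 296; 150 273 310; 155 272 311; 160 272 311; 165 272 310; 170 272 309; 175 274 309; arm edges z.034 [[ 461.3 -142.6]
 [ 461.3 -133.3]]
block left z.065/.05 [[ 516.  -161.1]] [[ 518.2 -159.9]] right .05 [[ 518.1 -119.4]]
tcp [[ 550.9 -180.9]]
```

```bash
python3 -m inch '[{"hand":1,"slide":[-2.1,-1.7,-3],"yaw":0},{"hand":1,"slide":[-2.1,-1.7,-7],"yaw":0},{"hand":1,"slide":[-2.1,-1.7,-11],"yaw":0},{"hand":1,"slide":[-2.1,-1.7,-14.7],"yaw":0},{"hand":1,"slide":[-2.1,-1.7,-14.7],"yaw":0},{"hand":1,"slide":[-2.1,-1.7,-14.7],"yaw":0}]'
cat >> h.py <<'E'
EX=np.array([.9655,.2605]);EY=np.array([-.2605,.9655])
def fx():
    s=sense(); p=np.array(s["tcp_pos"]); F=np.array(s["wrist_force"])
    print("t",s["time_s"],"fix",(EX@p[:2]*1000).round(1),(EY@p[:2]*1000).round(1),"z",(p[2]*1000).round(1),"Fy",(EY@F[:2]).round(1),"Fx",(EX@F[:2]).round(1),"Fz",F[2].round(1))
E
python3 -c "from h import *; fx()"
```

```text
time_s: 3.32
tcp_pos: [0.5598, -0.0479, 0.107]
ee_rot: [[-0.964, -0.265, 0.003], [-0.265, 0.964, 0.0], [-0.003, -0.001, -1.0]]
wrist_force: [0.3, -0.3, 0.1]
gripper_width: 0.004
t 3.325 fix 528.0 -192.1 z 107.0 Fy -0.3 Fx 0.2 Fz 0.1
```

```bash
python3 -m inch '[{"hand":1,"slide":[-0.08,0.29,0],"yaw":0},{"hand":1,"slide":[-0.16,0.58,0],"yaw":0},{"hand":1,"slide":[-0.23,0.87,0],"yaw":0},{"hand":1,"slide":[-0.31,1.16,0],"yaw":0},{"hand":1,"slide":[-0.39,1.45,0],"yaw":0},{"hand":1,"slide":[-0.47,1.74,0],"yaw":0},{"hand":1,"slide":[-0.55,2.03,0],"yaw":0},{"hand":1,"slide":[-0.62,2.32,0],"yaw":0},{"hand":1,"slide":[-0.70,2.61,0],"yaw":0},{"hand":1,"slide":[-0.78,2.9,0],"yaw":0}]' | grep wrist
python3 - <<'E'
from h import *
fx(); c=cam("wrist"); im=capture("wrist"); cv2.imwrite("pics/w3.png",im)
t=capture("top"); cv2.imwrite("pics/t3.png",t)
E
```

```text
wrist_force: [1.5, -3.9, -0.4]
t 4.575 fix 527.2 -162.2 z 105.2 Fy -4.1 Fx 0.4 Fz -0.4
```

View pics/w3.png

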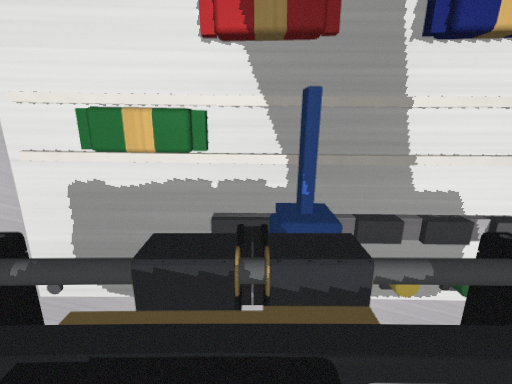

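The stop is being pushed, with its arm near column 310. I'll use the arm's edges to track its travel, the target for the rear edge being about -19.5 mm in fixture y.

```bash
cat >> h.py <<'E'
def track(save=None):
    c=cam("wrist"); im=capture("wrist"); fx()
    if save: cv2.imwrite(save,im)
    y=[]
    for q in blobs(im,"blue",(200,40,512,200),amin=150):
        if q[1][3]<40: continue
        for r in range(q[1][1]+15,q[1][1]+60,4):
            xx=np.flatnonzero(q[2][r])
            if len(xx): y.append(onto(c,[[xx.min()-.5,r],[xx.max()+.5,r]],.034)[:,:2]@EY*1000)
    if y:
        e=np.median(y,0); print("arm edges",e.round(1)," travel left by rear edge",(-19.5-e[0]).round(1),"by front",(-133.3+123.1-e[1]).round(1))
E
python3 -c "from h import *; track()"
```

```text
t 4.725 fix 527.2 -161.6 z 105.2 Fy 0.3 Fx -1.1 Fz 0.2
arm edges [-134.6 -124.7]  travel left by rear edge 115.1 by front 114.5
```

```bash
python3 -m inch '[{"hand":1,"slide":[-0.08,0.29,0],"yaw":0},{"hand":1,"slide":[-0.16,0.58,0],"yaw":0},{"hand":1,"slide":[-0.23,0.87,0],"yaw":0},{"hand":1,"slide":[-0.31,1.16,0],"yaw":0},{"hand":1,"slide":[-0.39,1.45,0],"yaw":0},{"hand":1,"slide":[-0.47,1.74,0],"yaw":0},{"hand":1,"slide":[-0.55,2.03,0],"yaw":0},{"hand":1,"slide":[-0.62,2.32,0],"yaw":0},{"hand":1,"slide":[-0.70,2.61,0],"yaw":0},{"hand":1,"slide":[-0.78,2.9,0],"yaw":0}]' | grep wrist; python3 -c "from h import *; track()"
```

```text
wrist_force: [2.5, -5.3, -0.7]
t 6.025 fix 527.2 -131.8 z 105.3 Fy -2.1 Fx 0.8 Fz -0.7
arm edges [-105.1  -95.2]  travel left by rear edge 85.6 by front 85.0
```

```bash
python3 -m inch '[{"hand":1,"slide":[-0.08,0.29,0],"yaw":0},{"hand":1,"slide":[-0.16,0.58,0],"yaw":0},{"hand":1,"slide":[-0.23,0.87,0],"yaw":0},{"hand":1,"slide":[-0.31,1.16,0],"yaw":0},{"hand":1,"slide":[-0.39,1.45,0],"yaw":0},{"hand":1,"slide":[-0.47,1.74,0],"yaw":0},{"hand":1,"slide":[-0.55,2.03,0],"yaw":0},{"hand":1,"slide":[-0.62,2.32,0],"yaw":0},{"hand":1,"slide":[-0.70,2.61,0],"yaw":0},{"hand":1,"slide":[-0.78,2.9,0],"yaw":0}]' | grep wrist; python3 -c "from h import *; track()"
```

```text
wrist_force: [2.5, -3.0, 0.1]
t 7.325 fix 527.3 -101.4 z 105.3 Fy -0.7 Fx -0.3 Fz 0.0
arm edges [-75.1 -65.1]  travel left by rear edge 55.6 by front 54.9
```

```bash
python3 -m inch '[{"hand":1,"slide":[-0.08,0.29,0],"yaw":0},{"hand":1,"slide":[-0.16,0.58,0],"yaw":0},{"hand":1,"slide":[-0.23,0.87,0],"yaw":0},{"hand":1,"slide":[-0.31,1.16,0],"yaw":0},{"hand":1,"slide":[-0.39,1.45,0],"yaw":0},{"hand":1,"slide":[-0.47,1.74,0],"yaw":0},{"hand":1,"slide":[-0.55,2.03,0],"yaw":0},{"hand":1,"slide":[-0.62,2.32,0],"yaw":0},{"hand":1,"slide":[-0.70,2.61,0],"yaw":0},{"hand":1,"slide":[-0.78,2.9,0],"yaw":0}]' | grep wrist; python3 -c "from h import *; track()"
```

```text
wrist_force: [1.4, -4.0, 0.0]
t 8.625 fix 527.2 -71.4 z 105.2 Fy -0.0 Fx -0.6 Fz -0.2
arm edges [-45.1 -35.1]  travel left by rear edge 25.6 by front 24.9
```

```bash
python3 -m inch '[{"hand":1,"slide":[-0.05,0.19,0],"yaw":0},{"hand":1,"slide":[-0.10,0.39,0],"yaw":0},{"hand":1,"slide":[-0.16,0.58,0],"yaw":0},{"hand":1,"slide":[-0.21,0.77,0],"yaw":0},{"hand":1,"slide":[-0.26,0.97,0],"yaw":0},{"hand":1,"slide":[-0.31,1.16,0],"yaw":0},{"hand":1,"slide":[-0.36,1.35,0],"yaw":0},{"hand":1,"slide":[-0.42,1.54,0],"yaw":0}]' | grep wrist; python3 -c "from h import *; track('pics/w4.png')"
```

```text
wrist_force: [1.8, -3.2, -0.7]
t 9.675 fix 527.3 -55.6 z 105.2 Fy -1.4 Fx 1.9 Fz -0.9
arm edges [-29.2 -19.2]  travel left by rear edge 9.7 by front 9.0
```

```bash
python3 -m inch '[{"hand":1,"slide":[-0.03,0.10,0],"yaw":0},{"hand":1,"slide":[-0.05,0.19,0],"yaw":0},{"hand":1,"slide":[-0.08,0.29,0],"yaw":0},{"hand":1,"slide":[-0.10,0.39,0],"yaw":0},{"hand":1,"slide":[-0.13,0.48,0],"yaw":0},{"hand":1,"slide":[-0.16,0.58,0],"yaw":0},{"hand":1,"slide":[-0.16,0.58,0],"yaw":0},{"hand":1,"slide":[-0.16,0.58,0],"yaw":0}]' | grep wrist; python3 -c "from h import *; track()"
```

```text
wrist_force: [0.6, -0.8, -0.3]
t 10.725 fix 527.2 -49.7 z 105.3 Fy -0.7 Fx 0.3 Fz 0.2
arm edges [-22.7 -12.7]  travel left by rear edge 3.2 by front 2.5
```

```bash
python3 -m inch '[{"hand":1,"slide":[-0.01,0.05,0],"yaw":0},{"hand":1,"slide":[-0.03,0.10,0],"yaw":0},{"hand":1,"slide":[-0.03,0.10,0],"yaw":0},{"hand":1,"slide":[-0.03,0.10,0],"yaw":0}]' | grep wrist; python3 -c "from h import *; track()"
```

```text
wrist_force: [1.0, -2.0, 1.2]
t 11.275 fix 527.2 -48.9 z 105.3 Fy -1.7 Fx 0.7 Fz 0.6
arm edges [-22.1 -12.2]  travel left by rear edge 2.6 by front 2.0
```

```bash
python3 -m inch '[{"hand":1,"slide":[-0.01,0.05,0],"yaw":0},{"hand":1,"slide":[-0.03,0.10,0],"yaw":0},{"hand":1,"slide":[-0.03,0.10,0],"yaw":0},{"hand":1,"slide":[-0.03,0.10,0],"yaw":0}]' | grep wrist; python3 -c "from h import *; track()"
```

```text
wrist_force: [1.3, -0.4, 0.4]
t 11.825 fix 527.2 -47.7 z 105.3 Fy -1.2 Fx 0.5 Fz -0.0
arm edges [-20.9 -10.9]  travel left by rear edge 1.4 by front 0.7
```

```bash
python3 -m inch '[{"hand":1,"slide":[-0.01,0.05,0],"yaw":0},{"hand":1,"slide":[-0.03,0.10,0],"yaw":0},{"hand":1,"slide":[-0.03,0.10,0],"yaw":0},{"hand":1,"slide":[-0.03,0.10,0],"yaw":0}]' | grep wrist; python3 -c "from h import *; track()"
```

```text
wrist_force: [1.2, -0.2, 0.1]
t 12.375 fix 527.0 -46.7 z 105.2 Fy -0.5 Fx 1.4 Fz -0.5
arm edges [-19.8  -9.8]  travel left by rear edge 0.3 by front -0.4
```

Image and force agree that it's close to the notch. I'll back off and look at the brass head against the marker.

```bash
python3 -m inch '[{"hand":1,"slide":[0.5,-1.9,0],"yaw":0},{"hand":1,"slide":[1,-3.8,3],"yaw":0},{"hand":1,"slide":[3.5,-5.5,7],"yaw":0},{"hand":1,"slide":[7,-7,11],"yaw":0},{"hand":1,"slide":[7,-7,11],"yaw":0},{"hand":1,"slide":[7,-7,11],"yaw":0},{"hand":1,"slide":[7,-7,11],"yaw":0}]'|grep wrist
python3 - <<'E'
from h import *
c=cam("wrist"); track("pics/w5.png"); im=cv2.imread("pics/w5.png")
for col in("red","gold","green"):
    for q in blobs(im,col,(200,120,512,230),amin=60): print(col,q[0].round(1),q[1],{z:(onto(c,q[0],z)[0,:2]@EY*1000).round(1) for z in(.024,.053)})
cv2.imwrite("pics/w5c.png",cv2.resize(im[60:240,260:500],None,fx=3.2,fy=3.2,interpolation=cv2.INTER_CUBIC))
E
```

```text
wrist_force: [-0.9, 0.1, -0.8]
t 13.3 fix 575.4 -132.1 z 214.0 Fy -0.6 Fx 0.0 Fz 0.1
arm edges [-23.5 -10.1]  travel left by rear edge 4.0 by front -0.1
red [283.  181.3] [274 173  18  18 248] {0.024: np.float64(-100.6), 0.053: np.float64(-103.9)}
gold [390.9 148.7] [382 142  18  15 199] {0.024: np.float64(4.2), 0.053: np.float64(-9.8)}
gold [326.3 181.7] [317 173  19  18 258] {0.024: np.float64(-56.4), 0.053: np.float64(-64.3)}
green [370.2 181.9] [361 174  19  17 248] {0.024: np.float64(-11.9), 0.053: np.float64(-24.3)}
```

View pics/w5c.png

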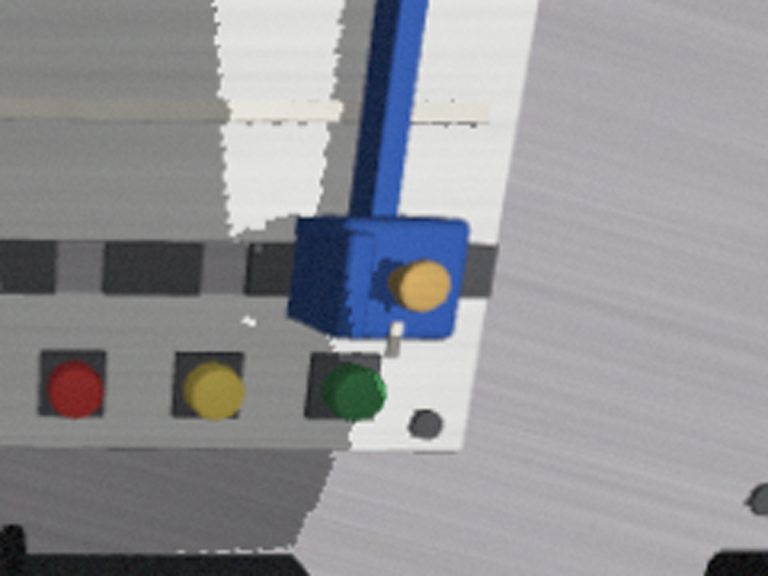

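The oblique view shows the head at crop (420,286) and the green marker at (354,391), with parallax between them. I'll look square-on at the marker's y.

```bash
python3 -m inch '[{"hand":1,"slide":[-1,4,0],"yaw":0},{"hand":1,"slide":[-2,8,0],"yaw":0},{"hand":1,"slide":[-3.1,11.6,0],"yaw":0},{"hand":1,"slide":[-3.1,11.6,0],"yaw":0},{"hand":1,"slide":[-3.1,11.6,0],"yaw":0},{"hand":1,"slide":[-3.1,11.6,0],"yaw":0}]'|grep wrist
python3 - <<'E'
from h import *
c=cam("wrist"); track("pics/w6.png"); im=cv2.imread("pics/w6.png")
for col in("red","gold","green"):
    for q in blobs(im,col,(120,120,400,230),amin=60): print(col,q[0].round(1),q[1],{z:(onto(c,q[0],z)[0,:2]@EY*1000).round(1) for z in(.024,.053,.058)})
cv2.imwrite("pics/w6c.png",cv2.resize(im[60:240,160:340],None,fx=3.2,fy=3.2,interpolation=cv2.INTER_CUBIC))
E
```

```text
wrist_force: [-0.7, -0.4, 0.4]
t 14.1 fix 576.5 -13.5 z 215.1 Fy -0.7 Fx -0.3 Fz -1.2
arm edges [-17.1 -10. ]  travel left by rear edge -2.4 by front -0.2
red [168.5 178.8] [160 170  19  18 259] {0.024: np.float64(-98.9), 0.053: np.float64(-90.3), 0.058: np.float64(-88.8)}
gold [251.9 146.4] [245 139  15  15 169] {0.024: np.float64(-13.9), 0.053: np.float64(-13.9), 0.058: np.float64(-13.9)}
gold [212.  179.4] [204 171  17  18 248] {0.024: np.float64(-54.6), 0.053: np.float64(-50.5), 0.058: np.float64(-49.8)}
green [255.4 179.8] [248 172  16  17 215] {0.024: np.float64(-10.2), 0.053: np.float64(-10.6), 0.058: np.float64(-10.7)}
```

View pics/w6c.png

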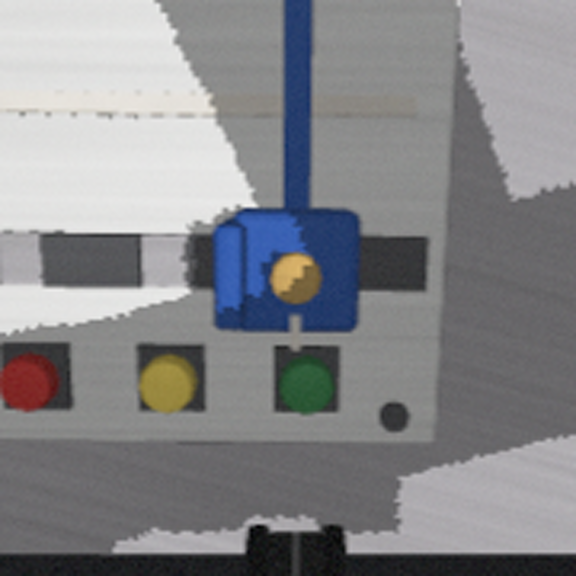

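Square-on, the head is at crop (296,278) and the marker at (306,384). The stop is about 3.5 mm short of the notch, on its lip, so it needs slightly more push.

```bash
python3 -m inch '[{"hand":1,"slide":[-2,-4,0],"yaw":0},{"hand":1,"slide":[-3.3,-6.7,0],"yaw":0},{"hand":1,"slide":[-3.3,-6.7,-3],"yaw":0},{"hand":1,"slide":[-3.3,-6.7,-7],"yaw":0},{"hand":1,"slide":[-3.3,-6.7,-11],"yaw":0},{"hand":1,"slide":[-3.3,-6.7,-11],"yaw":0},{"hand":1,"slide":[-3.3,-6.7,-11],"yaw":0}]'|grep wrist; python3 -c "from h import *; track()"
```

```text
wrist_force: [0.9, -0.3, 1.0]
t 15.025 fix 528.6 -68.9 z 107.0 Fy -1.3 Fx -0.0 Fz -0.2
arm edges [-21.9  -9.7]  travel left by rear edge 2.4 by front -0.5
```

Next: 22 mm to get back to contact, then 2 mm more.

```bash
python3 -m inch '[{"hand":1,"slide":[-0.13,0.48,0],"yaw":0},{"hand":1,"slide":[-0.26,0.97,0],"yaw":0},{"hand":1,"slide":[-0.39,1.45,0],"yaw":0},{"hand":1,"slide":[-0.52,1.93,0],"yaw":0},{"hand":1,"slide":[-0.57,2.12,0],"yaw":0},{"hand":1,"slide":[-0.60,2.22,0],"yaw":0},{"hand":1,"slide":[-0.62,2.32,0],"yaw":0},{"hand":1,"slide":[-0.62,2.32,0],"yaw":0},{"hand":1,"slide":[-0.62,2.32,0],"yaw":0}]'|grep wrist; python3 -c "from h import *; track()"
```

```text
wrist_force: [-0.7, -0.8, 0.5]
t 16.2 fix 527.4 -44.7 z 105.2 Fy 0.8 Fx -0.1 Fz 0.3
arm edges [-17.3  -7.3]  travel left by rear edge -2.2 by front -2.9
```

```bash
python3 -m inch '[{"hand":1,"slide":[-0.01,0.05,0],"yaw":0},{"hand":1,"slide":[-0.03,0.10,0],"yaw":0},{"hand":1,"slide":[-0.03,0.10,0],"yaw":0}]' | grep wrist; python3 -c "from h import *; track()"
```

```text
wrist_force: [-0.6, -0.3, 0.8]
t 16.625 fix 527.4 -43.6 z 105.3 Fy -0.1 Fx -0.0 Fz 0.4
arm edges [-16.4  -6.5]  travel left by rear edge -3.1 by front -3.7
```

```bash
python3 -m inch '[{"hand":1,"slide":[-0.01,0.05,0],"yaw":0},{"hand":1,"slide":[-0.01,0.05,0],"yaw":0},{"hand":1,"slide":[-0.01,0.05,0],"yaw":0}]' | grep wrist; python3 -c "
from h import *
track()
for _ in range(3): capture('wrist'); fx()"
```

```text
wrist_force: [1.2, 0.1, -0.3]
t 17.05 fix 527.5 -43.1 z 105.3 Fy -0.7 Fx -0.3 Fz 0.5
arm edges [-16.2  -6.3]  travel left by rear edge -3.3 by front -3.9
t 17.1 fix 527.5 -43.2 z 105.2 Fy -0.9 Fx 0.5 Fz 0.0
t 17.15 fix 527.4 -43.2 z 105.2 Fy -1.1 Fx -0.6 Fz -0.9
t 17.2 fix 527.5 -43.1 z 105.2 Fy -0.3 Fx -0.7 Fz 0.6
```

```bash
python3 -m inch '[{"hand":1,"slide":[0.5,-1.9,0],"yaw":0},{"hand":1,"slide":[0.65,-2.4,4],"yaw":0},{"hand":1,"slide":[0.65,-2.4,9],"yaw":0},{"hand":1,"slide":[2.5,2,11],"yaw":0},{"hand":1,"slide":[4,4.2,11],"yaw":0},{"hand":1,"slide":[4,4.2,11],"yaw":0},{"hand":1,"slide":[4,4.2,11],"yaw":0},{"hand":1,"slide":[4,4.2,11],"yaw":0}]'|grep wrist
python3 - <<'E'
from h import *
c=cam("wrist"); track("pics/w7.png"); im=cv2.imread("pics/w7.png")
for col in("gold","green"):
    for q in blobs(im,col,(120,120,400,230),amin=60): print(col,q[0].round(1),q[1],{z:(onto(c,q[0],z)[0,:2]@EY*1000).round(1) for z in(.024,.053)})
cv2.imwrite("pics/w7c.png",cv2.resize(im[60:240,160:340],None,fx=3.2,fy=3.2,interpolation=cv2.INTER_CUBIC))
E
```

```text
wrist_force: [0.4, 0.0, 0.1]
t 18.25 fix 576.4 -13.6 z 215.0 Fy -0.0 Fx 0.6 Fz -0.8
arm edges [-12.9  -6.5]  travel left by rear edge -6.6 by front -3.7
gold [256.4 146.5] [250 139  14  15 170] {0.024: np.float64(-9.7), 0.053: np.float64(-10.1)}
gold [212.1 179.7] [204 171  18  18 251] {0.024: np.float64(-54.7), 0.053: np.float64(-50.5)}
green [255.5 180.1] [248 172  16  17 215] {0.024: np.float64(-10.3), 0.053: np.float64(-10.7)}
```

View pics/w7c.png

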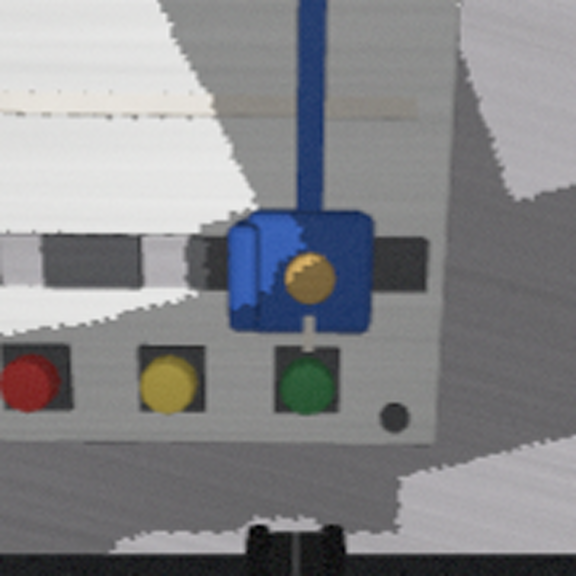

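Square-on, the head (-10.1) is now level with the green marker (-10.3), and the index tick points at the marker's middle. To confirm the pin has dropped, I'll take the same oblique view as before and compare head heights.

```bash
python3 -m inch '[{"hand":1,"slide":[1,-4,0],"yaw":0},{"hand":1,"slide":[2,-8,0],"yaw":0},{"hand":1,"slide":[3.1,-11.6,0],"yaw":0},{"hand":1,"slide":[3.1,-11.6,0],"yaw":0},{"hand":1,"slide":[3.1,-11.6,0],"yaw":0},{"hand":1,"slide":[3.1,-11.6,0],"yaw":0}]'|grep wrist
python3 - <<'E'
from h import *
c=cam("wrist"); track("pics/w8.png"); im=cv2.imread("pics/w8.png")
for col in("gold","green"):
    for q in blobs(im,col,(200,120,512,230),amin=60): print(col,q[0].round(1),q[1],{z:(onto(c,q[0],z)[0,:2]@EY*1000).round(1) for z in(.024,.053,.057,.061)})
a=cv2.imread("pics/w5.png")[120:200,330:430]; b=im[120:200,330:430]
cv2.imwrite("pics/w8c.png",cv2.resize(np.hstack([a,b]),None,fx=4,fy=4,interpolation=cv2.INTER_CUBIC))
E
```

```text
wrist_force: [0.2, 0.7, -0.9]
t 19.05 fix 576.8 -132.2 z 215.3 Fy 0.0 Fx 0.6 Fz -0.2
arm edges [-20.1  -6.5]  travel left by rear edge 0.6 by front -3.7
gold [394.1 146.1] [386 139  17  15 184] {0.024: np.float64(7.5), 0.053: np.float64(-6.9), 0.057: np.float64(-8.9), 0.061: np.float64(-10.8)}
gold [326.3 179.3] [317 171  19  18 257] {0.024: np.float64(-56.5), 0.053: np.float64(-64.3), 0.057: np.float64(-65.4), 0.061: np.float64(-66.5)}
green [370.  179.8] [361 172  19  17 254] {0.024: np.float64(-12.0), 0.053: np.float64(-24.4), 0.057: np.float64(-26.1), 0.061: np.float64(-27.8)}
```

View pics/w8c.png

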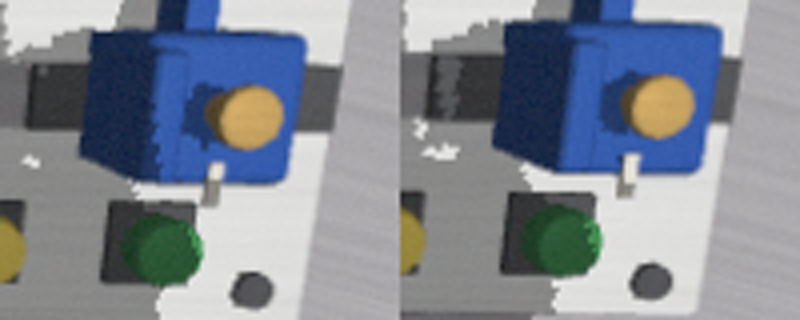

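In the comparison the head's offset from the tick shrinks from 37 to 29 crop px (2 image px, about 4 mm), so the pin has dropped. Now I go behind the bar: rear end at y = -268, x = 460.6.

```bash
python3 -m inch '[{"hand":1,"slide":[-1.7,-4.8,0],"yaw":0},{"hand":1,"slide":[-3.4,-9.6,0],"yaw":0},{"hand":1,"slide":[-5.1,-14.4,-2],"yaw":0},{"hand":1,"slide":[-6.85,-19.2,-5],"yaw":0},{"hand":1,"slide":[-6.85,-19.2,-8],"yaw":0},{"hand":1,"slide":[-6.85,-19.2,-10],"yaw":0},{"hand":1,"slide":[-6.85,-19.2,-10],"yaw":0},{"hand":1,"slide":[-6.85,-19.2,-10],"yaw":0}]'|grep wrist
python3 - <<'E'
from h import *
c=cam("wrist"); im=capture("wrist"); cv2.imwrite("pics/w9.png",im); fx()
for q in blobs(im,"green",(150,0,512,260),amin=60): print(q[0],q[1],(onto(c,q[0],.026)[:,:2]@np.c_[EX,EY]*1000).round(1),(onto(c,[q[1][0]-.5,q[0][1]],.018)[:,:2]@EY*1000).round(1))
E
```

```text
wrist_force: [0.8, -0.2, 0.2]
t 20.1 fix 461.6 -300.4 z 116.4 Fy 0.2 Fx -0.8 Fz 0.0
[322.42555066 219.47048458] [ 299  204   47   29 1135] [[ 455.3 -252.4]] [-267.3]
[388.20672023 224.80277575] [ 365  204   46   41 1369] [[ 458.9 -207.1]] [-219.8]
```

```bash
python3 -m inch '[{"hand":1,"slide":[0,0,-1.5],"yaw":0},{"hand":1,"slide":[0,0,-3],"yaw":0},{"hand":1,"slide":[0,0,-3],"yaw":0},{"hand":1,"slide":[-0.13,0.48,-3],"yaw":0},{"hand":1,"slide":[-0.26,0.97,-3],"yaw":0},{"hand":1,"slide":[-0.39,1.45,-3],"yaw":0},{"hand":1,"slide":[-0.52,1.93,-3],"yaw":0},{"hand":1,"slide":[-0.65,2.41,-3],"yaw":0},{"hand":1,"slide":[-0.78,2.9,-3],"yaw":0},{"hand":1,"slide":[-0.91,3.38,-3],"yaw":0}]'|grep wrist
cat >> h.py <<'E'
def bar(save=None):
    c=cam("wrist"); im=capture("wrist"); fx()
    if save: cv2.imwrite(save,im)
    for q in blobs(im,"green",(180,0,512,262),amin=60)+[b for b in blobs(im,"blue",(250,20,512,262),amin=150) if b[1][3]>40]:
        x0,y0,w,h,n=q[1]; r=y0+h//2; xx=np.flatnonzero(q[2][r])
        print(q[1],(onto(c,[[xx.min()-.5,r],[xx.max()+.5,r]],.018)[:,:2]@EY*1000).round(1))
E
python3 -c "from h import *; bar()"
```

```text
wrist_force: [-0.9, -0.2, 0.9]
t 21.4 fix 460.5 -264.9 z 85.3 Fy 0.8 Fx 0.6 Fz -0.2
[268 219  52  14 456] [-255. -226.]
[ 348  220   49   38 1134] [-201.7 -178.7]
```

```bash
python3 -m inch '[{"hand":1,"slide":[-0.16,0.58,0],"yaw":0},{"hand":1,"slide":[-0.31,1.16,0],"yaw":0},{"hand":1,"slide":[-0.47,1.74,0],"yaw":0},{"hand":1,"slide":[-0.62,2.32,0],"yaw":0},{"hand":1,"slide":[-0.78,2.9,0],"yaw":0},{"hand":1,"slide":[-0.94,3.48,0],"yaw":0},{"hand":1,"slide":[-1.09,4.06,0],"yaw":0},{"hand":1,"slide":[-1.25,4.63,0],"yaw":0},{"hand":1,"slide":[-1.40,5.21,0],"yaw":0},{"hand":1,"slide":[-1.56,5.79,0],"yaw":0}]'|grep wrist;python3 -c "from h import *; bar()"
```

```text
wrist_force: [-0.6, -0.3, 0.3]
t 22.7 fix 460.5 -204.8 z 85.2 Fy 1.0 Fx -0.2 Fz -0.1
[268 219  51  14 408] [-195.5 -167.1]
[ 347  219   50   39 1187] [-142.3 -118.1]
```

```bash
python3 -m inch '[{"hand":1,"slide":[-0.16,0.58,0],"yaw":0},{"hand":1,"slide":[-0.31,1.16,0],"yaw":0},{"hand":1,"slide":[-0.47,1.74,0],"yaw":0},{"hand":1,"slide":[-0.62,2.32,0],"yaw":0},{"hand":1,"slide":[-0.78,2.9,0],"yaw":0},{"hand":1,"slide":[-0.94,3.48,0],"yaw":0},{"hand":1,"slide":[-1.09,4.06,0],"yaw":0},{"hand":1,"slide":[-1.25,4.63,0],"yaw":0},{"hand":1,"slide":[-1.40,5.21,0],"yaw":0},{"hand":1,"slide":[-1.56,5.79,0],"yaw":0}]'|grep wrist;python3 -c "from h import *; bar('pics/w10.png'); im=cv2.imread('pics/w10.png'); cv2.imwrite('pics/w10c.png',cv2.resize(im[80:280,200:512],None,fx=2.5,fy=2.5))"
```

```text
wrist_force: [0.6, -0.0, 0.1]
t 24.0 fix 460.6 -144.9 z 85.3 Fy 0.1 Fx -0.7 Fz 0.3
[268 219  51  14 542] [-135.6 -106. ]
[ 344  220   53   38 1324] [-81.6 -58.7]
[ 397  112   72   50 2998] [-64.1 -29.1]
[495 112  17  49 530] [-10.6  -4.8]
[ 465  208   47   51 1099] [-14.2   9. ]
```

View pics/w10c.png

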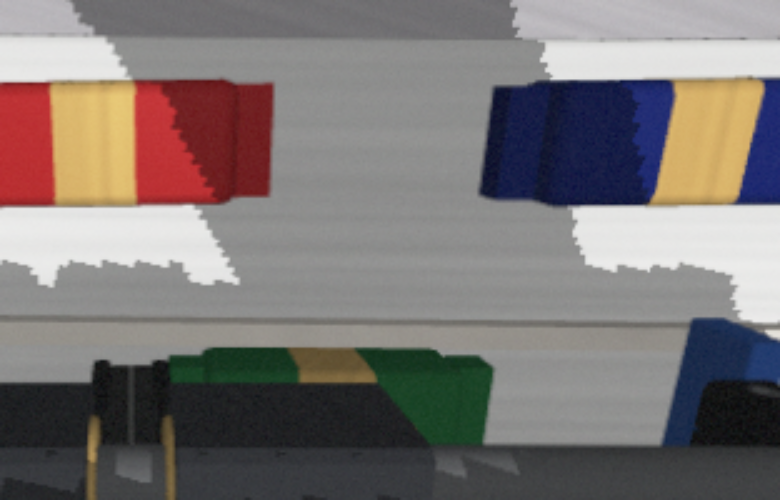

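The bar's front is at full-image column 397 and the arm's face at about 466, a gap of about 40 mm. I'll push 33 mm, then slow down.

```bash
python3 -m inch '[{"hand":1,"slide":[-0.13,0.48,0],"yaw":0},{"hand":1,"slide":[-0.26,0.97,0],"yaw":0},{"hand":1,"slide":[-0.39,1.45,0],"yaw":0},{"hand":1,"slide":[-0.52,1.93,0],"yaw":0},{"hand":1,"slide":[-0.65,2.41,0],"yaw":0},{"hand":1,"slide":[-0.73,2.7,0],"yaw":0},{"hand":1,"slide":[-0.81,3,0],"yaw":0},{"hand":1,"slide":[-0.86,3.19,0],"yaw":0},{"hand":1,"slide":[-0.86,3.19,0],"yaw":0}]'|grep wrist;python3 - <<'E'
from h import *
bar("pics/w11.png"); im=cv2.imread('pics/w11.png'); hsv=cv2.cvtColor(im,cv2.COLOR_BGR2HSV)
for r in range(226,250,4): print(r,"".join("G" if 45<=h<=85 and s>110 else "B" if 100<=h<=125 and s>110 and v>50 else "." for h,s,v in hsv[r,360:440]))
E
```

```text
wrist_force: [0.4, -0.5, -0.0]
t 25.175 fix 460.7 -112.6 z 85.2 Fy 0.3 Fx 0.1 Fz -0.4
[268 219  52  14 537] [-102.8  -72.6]
[ 343  220   54   38 1338] [-48.9 -25.3]
[ 337  113   66   49 2851] [-65.3 -31.3]
[ 431  112   59   49 2327] [-12.5  13.2]
[ 412  207   40   52 1557] [-13.9   5.7]
226 GGGGGGGGGGGGGGGGGGGGGGGGGGGGGGGGGGGG.....................BBBBBBBBBBBBBBBBBBBBBBB
230 GGGGGGGGGGGGGGGGGGGGGGGGGGGGGGGGGGGGG...................BBBBBBBBBBBBBBBBBBBBBBBB
234 GGGGGGGGGGGGGGGGGGGGGGGGGGGGGGGGGGGGG...................BBBBBBBBBBBBBBBBBBBBBBBB
238 GGGGGGGGGGGGGGGGGGGGGGGGGGGGGGGGGGGG...................BBBBBBBBBBBBBBBBBBBBBBBBB
242 GGGGGGGGGGGGGGGGGGGGGGGGGGGGGGGGGGG...................BBBBBBBBBBBBBBBBBBBBBBBBBB
246 ...GGGGGGGGGGGGGGGGGGGGGGGGGGGGGGGG..................BBBBBBBBBBBBBBBBBBBBBBBBBBB
```

```bash
python3 -m inch '[{"hand":1,"slide":[-0.05,0.19,0],"yaw":0},{"hand":1,"slide":[-0.10,0.39,0],"yaw":0},{"hand":1,"slide":[-0.16,0.58,0],"yaw":0},{"hand":1,"slide":[-0.21,0.77,0],"yaw":0},{"hand":1,"slide":[-0.21,0.77,0],"yaw":0}]'|grep wrist
cat >> h.py <<'E'
def gap():
    c=cam("wrist"); im=capture("wrist"); fx(); hsv=cv2.cvtColor(im,cv2.COLOR_BGR2HSV).astype(int)
    for r in (228,236,244):
        h,s,v=hsv[r,330:450].T; g=np.flatnonzero((h>=45)&(h<=85)&(s>110)); b=np.flatnonzero((h>=100)&(h<=125)&(s>110)&(v>50))
        e=330+g.max(); f=330+b[b>g.max()].min(); print(r,e,f,"gap px",f-e-1,(onto(c,[[e+.5,r],[f-.5,r]],.018)[:,:2]@EY*1000).round(1))
E
python3 -c "from h import *; gap()"
```

```text
wrist_force: [-0.3, 0.5, 0.6]
t 25.85 fix 460.7 -104.5 z 85.3 Fy -0.5 Fx 0.8 Fz 0.1
228 396 403 gap px 6 [-17.7 -14.1]
236 395 402 gap px 6 [-17.5 -13.9]
244 394 401 gap px 6 [-17.4 -13.7]
```

```bash
python3 -m inch '[{"hand":1,"slide":[-0.03,0.10,0],"yaw":0},{"hand":1,"slide":[-0.05,0.19,0],"yaw":0},{"hand":1,"slide":[-0.08,0.29,0],"yaw":0},{"hand":1,"slide":[-0.08,0.29,0],"yaw":0},{"hand":1,"slide":[-0.08,0.29,0],"yaw":0}]'|grep wrist; python3 -c "from h import *; gap(); capture('wrist');fx()"
```

```text
wrist_force: [-0.2, -0.3, 0.2]
t 26.525 fix 460.6 -101.6 z 85.2 Fy 0.8 Fx -0.1 Fz -0.3
228 396 399 gap px 2 [-14.8 -13.6]
236 395 397 gap px 1 [-14.7 -14.1]
244 394 396 gap px 1 [-14.5 -13.9]
t 26.575 fix 460.6 -101.6 z 85.2 Fy -0.7 Fx -0.1 Fz 0.3
```

```bash
python3 -m inch '[{"hand":1,"slide":[-0.01,0.05,0],"yaw":0},{"hand":1,"slide":[-0.01,0.05,0],"yaw":0},{"hand":1,"slide":[-0.01,0.05,0],"yaw":0}]'|grep wrist; python3 -c "from h import *; gap(); 
for _ in range(3): capture('wrist');fx()"
```

```text
wrist_force: [0.5, 0.6, -0.4]
t 27.0 fix 460.7 -101.1 z 85.3 Fy 0.0 Fx 0.3 Fz 0.3
228 396 398 gap px 1 [-14.3 -13.7]
236 395 397 gap px 1 [-14.2 -13.6]
244 394 396 gap px 1 [-14.  -13.4]
t 27.05 fix 460.7 -101.1 z 85.3 Fy -0.5 Fx 0.2 Fz -0.2
t 27.1 fix 460.7 -101.1 z 85.2 Fy -0.4 Fx 0.4 Fz 0.3
t 27.15 fix 460.6 -101.1 z 85.2 Fy -0.0 Fx -0.4 Fz -0.9
```

```bash
python3 -m inch '[{"hand":1,"slide":[-0.01,0.05,0],"yaw":0},{"hand":1,"slide":[-0.01,0.05,0],"yaw":0},{"hand":1,"slide":[-0.01,0.05,0],"yaw":0}]'|grep wrist; python3 -c "from h import *; gap(); 
for _ in range(4): capture('wrist');fx()"
```

```text
wrist_force: [0.1, -0.2, 0.7]
t 27.575 fix 460.7 -100.6 z 85.3 Fy -1.0 Fx 0.0 Fz -0.6
228 396 398 gap px 1 [-13.8 -13.2]
236 395 397 gap px 1 [-13.7 -13.1]
244 394 396 gap px 1 [-13.5 -12.9]
t 27.625 fix 460.7 -100.6 z 85.2 Fy 0.5 Fx 0.4 Fz 0.0
t 27.675 fix 460.7 -100.6 z 85.3 Fy 0.8 Fx 0.0 Fz -0.6
t 27.725 fix 460.7 -100.6 z 85.2 Fy 0.6 Fx -0.1 Fz 0.2
t 27.775 fix 460.7 -100.6 z 85.3 Fy 0.8 Fx -0.4 Fz -1.1
```

```bash
python3 -m inch '[{"hand":1,"slide":[-0.01,0.04,0],"yaw":0},{"hand":1,"slide":[-0.01,0.04,0],"yaw":0},{"hand":1,"slide":[-0.01,0.04,0],"yaw":0}]'|grep wrist; python3 -c "
from h import *; gap(); F=[]
for _ in range(10): im=capture('wrist');F.append(EY@np.array(sense()['wrist_force'])[:2])
print(np.mean(F),np.std(F)); print(im[236,390:402].tolist()); print(cv2.imread('pics/w11.png')[236,390:420:2].tolist())
cv2.imwrite('pics/w12.png',cv2.resize(im[200:262,330:460],None,fx=6,fy=6,interpolation=cv2.INTER_NEAREST))"
```

```text
wrist_force: [-0.8, -1.0, -0.5]
t 28.2 fix 460.7 -100.2 z 85.2 Fy 0.5 Fx -0.8 Fz -0.0
228 396 398 gap px 1 [-13.4 -12.8]
236 395 397 gap px 1 [-13.2 -12.6]
244 394 395 gap px 0 [-13.1 -13.1]
-0.12869869777288412 0.4065917852400742
[[39, 67, 24], [40, 68, 25], [39, 69, 29], [40, 66, 25], [38, 65, 23], [38, 68, 27], [62, 55, 25], [76, 46, 29], [73, 43, 28], [76, 45, 28], [74, 42, 30], [74, 40, 23]]
[[44, 71, 32], [44, 71, 34], [38, 69, 28], [98, 110, 94], [151, 150, 151], [150, 150, 150], [151, 150, 151], [149, 149, 149], [152, 153, 152], [152, 151, 150], [149, 150, 150], [147, 146, 146], [136, 135, 134], [77, 46, 24], [79, 48, 35]]
```

View pics/w12.png

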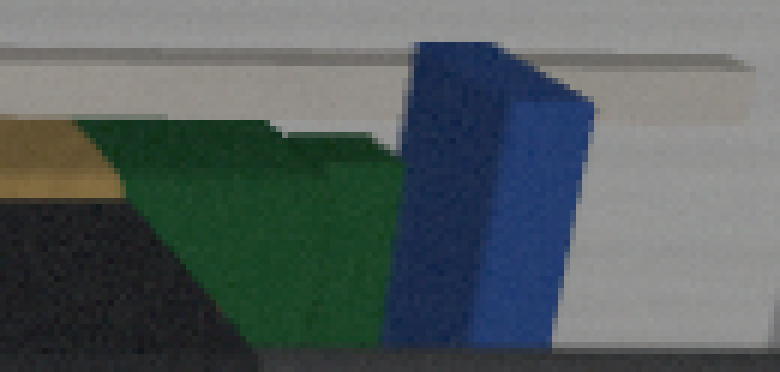

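Bar and arm look touching at (405,160) in the crop, but seen from behind a gap under about 3 mm would be hidden, and the force is zero. I'll keep going in small steps until there is force.

```bash
cat >> h.py <<'E'
def force():
    F=[];
    for _ in range(6): im=capture('wrist'); F.append(EY@np.array(sense()['wrist_force'])[:2])
    fx(); print("Fy mean",np.mean(F).round(2))
    c=cam("wrist"); h,s,v=cv2.cvtColor(im,cv2.COLOR_BGR2HSV)[230,380:470].astype(int).T
    b=380+np.flatnonzero((h>=100)&(h<=125)&(s>110)&(v>50)); print("arm cols",b.min(),b.max(),"front top edge y",(onto(c,[b.max()+.5,230],.034)[0,:2]@EY*1000).round(1))
E
python3 -m inch '[{"hand":1,"slide":[-0.01,0.05,0],"yaw":0},{"hand":1,"slide":[-0.03,0.10,0],"yaw":0},{"hand":1,"slide":[-0.03,0.10,0],"yaw":0}]'|grep wrist; python3 -c "from h import *; force()"
```

```text
wrist_force: [0.5, -0.6, -1.1]
t 29.375 fix 460.7 -99.1 z 85.2 Fy 0.1 Fx 1.0 Fz -0.2
Fy mean -0.04
arm cols 398 424 front top edge y -5.9
```

```bash
python3 -m inch '[{"hand":1,"slide":[-0.01,0.05,0],"yaw":0},{"hand":1,"slide":[-0.01,0.05,0],"yaw":0}]'|grep wrist; python3 -c "from h import *; force()"
```

```text
wrist_force: [0.3, 0.3, 0.5]
t 29.925 fix 460.7 -98.6 z 85.3 Fy -0.2 Fx -0.1 Fz 0.6
Fy mean -0.01
arm cols 397 423 front top edge y -6.0
```

Arm steady, no contact yet.

```bash
python3 -m inch '[{"hand":1,"slide":[-0.01,0.05,0],"yaw":0},{"hand":1,"slide":[-0.01,0.05,0],"yaw":0}]'|grep wrist; python3 -c "from h import *; force()"
```

```text
wrist_force: [0.8, -1.4, 0.5]
t 30.475 fix 460.7 -98.2 z 85.3 Fy -2.5 Fx 0.0 Fz 0.3
Fy mean -1.89
arm cols 397 423 front top edge y -5.6
```

```bash
python3 -m inch '[{"hand":1,"slide":[-0.01,0.05,0],"yaw":0},{"hand":1,"slide":[-0.01,0.05,0],"yaw":0}]'|grep wrist; python3 -c "from h import *; force()"
```

```text
wrist_force: [1.0, -2.6, 0.2]
t 31.025 fix 460.7 -97.7 z 85.2 Fy -3.5 Fx 0.3 Fz 1.0
Fy mean -3.34
arm cols 397 423 front top edge y -5.1
```

Contact is confirmed: 0, then 1.9, then 3.3 N, well below the 8 N release force. Backing off to check.

```bash
python3 -m inch '[{"hand":1,"slide":[0.1,-0.4,0],"yaw":0},{"hand":1,"slide":[0.65,-2.4,0],"yaw":0},{"hand":1,"slide":[0.65,-2.4,4],"yaw":0},{"hand":1,"slide":[3,-1,8],"yaw":0},{"hand":1,"slide":[6,3,13],"yaw":0},{"hand":1,"slide":[9,7,13],"yaw":0},{"hand":1,"slide":[9,11.3,13],"yaw":0},{"hand":1,"slide":[9,11.3,13],"yaw":0},{"hand":1,"slide":[9,11.3,13],"yaw":0},{"hand":1,"slide":[9,11.3,13],"yaw":0}]'|grep wrist
python3 - <<'E'
from h import *
c=cam("wrist"); im=capture("wrist"); fx(); cv2.imwrite("pics/w13.png",im)
for col in("gold","green"):
    for q in blobs(im,col,(80,20,420,230),amin=60): print(col,q[0].round(1),q[1],{z:(onto(c,q[0],z)[0,:2]@EY*1000).round(1) for z in(.024,.057)})
cv2.imwrite("pics/w13c.png",cv2.resize(im[30:230,110:350],None,fx=3,fy=3,interpolation=cv2.INTER_CUBIC))
E
```

```text
wrist_force: [-0.5, -0.2, -0.6]
t 32.325 fix 576.7 -12.9 z 215.3 Fy -0.3 Fx 0.1 Fz 0.1
gold [210.1  67.5] [200  52  21  32 588] {0.024: np.float64(-51.8), 0.057: np.float64(-47.3)}
gold [256.1 145.9] [249 139  15  15 170] {0.024: np.float64(-9.1), 0.057: np.float64(-9.6)}
gold [211.3 179.2] [203 171  18  18 247] {0.024: np.float64(-54.7), 0.057: np.float64(-49.9)}
green [185.5  67.8] [170  53  32  31 889] {0.024: np.float64(-74.3), 0.057: np.float64(-67.2)}
green [235.7  67.7] [221  53  31  31 897] {0.024: np.float64(-28.3), 0.057: np.float64(-26.6)}
green [254.7 179.6] [247 171  16  18 214] {0.024: np.float64(-10.3), 0.057: np.float64(-10.7)}
```

View pics/w13c.png

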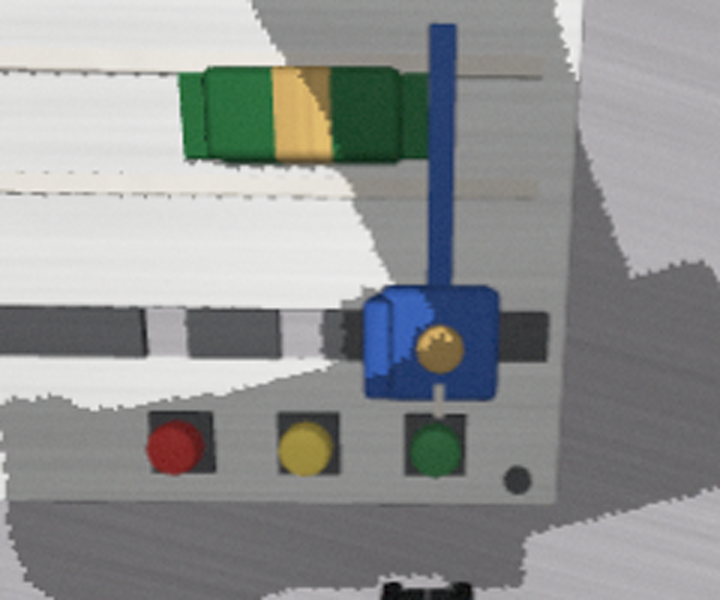

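The square-on view shows the tick and head (439,348) over the green marker (436,449), the bar's front tab meeting the arm at x = 428 with no gap, and the gripper clear. Handing in.

```bash
python3 -c "from station import *; print(finish_job(), sense()['time_s'])"
```

```text
the job is handed in; nothing more can be done
the job is handed in; nothing more can be done
```

The blue stop is in the notch beside the green marker, and the green bar rests against it. I handed the job in at about 32 s of the 58 s allowed.

**Stop:** I pushed it through the red and gold notches to the green one. My first estimate left it 3.5 mm short, so I added a small second push. The brass head then sat 0.2 mm from the marker along y. It was also about 4 mm lower against the index tick than before that push, so the pin had dropped. A cruder check from the head's colour blob gave a drop of only about 1.5 mm.

**Bar:** I pushed it along the trough until the force rose from 0 to 1.9 and then 3.3 N, well below the 8 N that could free the stop. I then backed off.

**Last look:** There was no visible gap between the bar and the stop's arm. The stop was within about 0.7 mm of the marker, having moved about 0.5 mm under the bar's push. I did not check the pin's height again after the bar push. The gripper was clear, and I never touched the other bars or objects.

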